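# Check the dust extractor's filter against the light

## Task

Lift the black flap of the grey dust-extractor housing right up, until it stands upright or leans back by itself, and draw the yellow-framed filter plate up out of its slot. Hold the filter up to the lit inspection panel, tab up, its broad face square to the light, centred on the panel and about 90 mm in front of it. Finish while the gripper still holds it there, still and touching nothing else, with the flap left open; leave the black carbon insert in its slot and do not disturb the mug, bottle or wooden offcut.

Things in the scene. Friction and masses are not known exactly. Their poses are not given: they have to be found in the camera images.
- housing: Fixed grey open-topped box, 150 (x) x 250 (y) x 115 mm high, walls and floor 5 mm, pipe stub on its +y side. Origin: centre of underside. The flap's hinge is its top +x edge, along y. Inside, two slots at y = +50 and -50 mm (x = 0) each hold one upright plate parallel to x, between guides 83 mm high (5 mm play); one is the yellow filter, the other the black carbon insert, which is which varies.
- flap (a joint): Angle of the black flap, rad: 0 shut (it may start up to 0.1 ajar), growing as its front (-x) edge is lifted, stop at 1.95. Flap plate 150 x 250 x 6 mm, 0.25 kg; its hinge is stiff (0.4 N m friction), so it stays at any angle where it is left; lifting at the lug takes about 5 N.
- flap_lug (a point): Centre of the orange lug on the flap, near its front edge: a disc 32 mm across, 14 mm thick, on edge, axis along the hinge (housing y); pinched from above on its flat faces it pivots between the pads. Flap shut: 22 mm above the flap's upper face, 143 mm above the bench, at (-135, 0, 28) mm from flap_hinge in the housing's axes; it turns about the hinge with the flap.
- flap_hinge (a point): Middle of the flap's hinge line, on the housing's top +x edge, 115 mm above the bench (in the housing's frame: x 75, y 0, z 115 mm). The axis is the housing's y; opening carries the lug up and over towards the housing's +x.
- filter_center (a point): Centre of the loose filter's broad plate: yellow frame, pale brown pleats, 110 wide (x) x 14 thick (y) x 80 mm high (z). On its upper edge a yellow tab 40 wide, 14 thick, 26 mm high, flush with the faces; the tab's top is 66 mm above this point. About 0.12 kg. In its slot this point is 45 mm above the bench, the tab's top 111 mm, just below the flap. Both faces alike.
- carbon_center (a point): The same point of the carbon insert in the other slot: same shape and size, but black with a grey core. It stays where it is.
- panel_view (a point): The point 90 mm in front of the middle of the lit panel, 170 mm above the bench, where the centre of the filter's broad plate is to be held; x points from here square to the panel's face, y along the face, z up. The fixed panel: white screen in a black frame 180 wide, 150 high (95 to 245 mm above the bench), 22 mm thick, foot 100 x 140 mm.
- panel: The fixed inspection panel; origin on the bench below the middle of its lit face, x pointing away behind the face (the face looks to -x).
- offcut: Loose wooden block 120 x 50 x 35 mm, bystander; origin at the centre of its underside.
- mug: Loose blue mug, 72 mm across, 85 mm high, handle at +y, bystander; origin at the centre of its underside.
- bottle: Loose amber bottle, 60 mm across, 190 mm high, bystander; origin at the centre of its underside.
There are look-alikes about, which are no part of the job. Leave any green or pink look-alike of the panel alone.

How it is judged (in metres and radians):
On the way, in this order (a step that is already met when the one before it is completed fails the run):
1. the flap is lifted and stands open, with the filter still in its slot (value of joint flap above 1.3 rad and z of filter_center in the frame of housing below 0.07 m), for 0.2 s.
2. the filter is drawn up clear of the housing's rim in the gripper, the flap still open (z of filter_center in the frame of housing above 0.157 m and value of joint flap above 1.3 rad and contact force between the fingers and filter above 1 N), for 0.1 s.
At the end, for the whole second after the job is handed in: The gripper holds the filter still, centre within 35 mm (towards the panel) and 30 mm (sideways, height) of panel_view, upright and square to the panel within 0.2 rad, touching nothing else; the flap is open beyond 1.3 rad, the carbon insert within 30 mm of its start (x of filter_center in the frame of panel_view between -0.035 and 0.035 m and y of filter_center in the frame of panel_view between -0.03 and 0.03 m and z of filter_center in the frame of panel_view between -0.03 and 0.03 m and angle between filter_center's own z axis and vertical below 0.2 rad and angle between the y axis of filter_center and the x axis of panel_view, either way round below 0.2 rad and contact force between the fingers and filter above 1 N and contact force between filter and housing below 0.1 N and contact force between filter and panel below 0.1 N and contact force between filter and offcut below 0.1 N and contact force between filter and mug below 0.1 N and contact force between filter and bottle below 0.1 N and linear speed of filter below 0.03 m/s and value of joint flap above 1.3 rad and distance of carbon_center from where it was at the start of the episode below 0.03 m); the arm keeps its last pose, push and grip.
It fails at once if the offcut is shoved or knocked over (moved more than 30 mm or tipped) (distance of offcut from where it was at the start of the episode above 0.03 m or angle between offcut's own z axis and vertical above 0.5 rad).
It fails at once if the mug is shoved or knocked over (moved more than 30 mm or tipped) (distance of mug from where it was at the start of the episode above 0.03 m or angle between mug's own z axis and vertical above 0.5 rad).
It fails at once if the bottle is shoved or knocked over (moved more than 30 mm or tipped) (distance of bottle from where it was at the start of the episode above 0.03 m or angle between bottle's own z axis and vertical above 0.5 rad).
It fails at once if the carbon insert is pulled out of its slot (distance of carbon_center from where it was at the start of the episode above 0.03 m).
It also fails if it takes over 51 s, if anything falls off the work surface, if the arm or the gripper's body presses on something with over 40 N, if the wrist force passes 120 N, or if a joint passes its speed limit or range.

## Robot

A 6-joint arm with a two-finger parallel gripper is mounted at the origin on the work surface. World frame = base frame: x ahead of the robot, y to its left, z up, the work surface at z = 0. Lengths are in mm, angles in degrees, forces in N, time in s.
With the tool pointing down it reaches from about 350 to 850 mm from the base axis. Payload 8.1 kg.
Tool frame: the origin (TCP) lies midway between the tips of the shut fingers; the grasp point (between the pads) lies 19 mm behind it; z points along the fingers, y is the line along which they close (so a half turn about z gives the same grasp; the last joint's range is limited). The gripper opens to 85 mm and grips with 20 to 120 N. Pads are 22 mm wide; open, the fingers measure 114 mm over their backs; the gripper's body (76 mm by 85 mm) begins 54 mm behind the grasp point. The pads swing forward as they close: fully open they stand 13 mm farther back than shut.
Start: joints at [63.747, 7.471, 85.268, -0, 87.261, -4.893], TCP at [218.514, 558.799, 194.392] pointing down, gripper open.
Joint ranges: [-169.43, 169.43], [-51.17, 129.36], [1.28, 143.12], [-76.62, 256.62], [0, 156.53], [-152.29, 152.29]. Speed limits (degrees/s): [136.94, 136.94, 159.86, 180, 180, 180].

## Interface

Orientations are given as [roll, pitch, yaw] about the fixed x, y, z axes, in that order (R = Rz(yaw) Ry(pitch) Rx(roll)).
In Python, from bench import r gives the robot as it stands. The module is installed in compiled form; this text tells all that it offers.
- The arm moves only by the tool jog_arm, never from a script. Its argument "rows" is a list of rows, each a list of 2 entries, a list of its own where there are three numbers: the shift along the tool's x, y, z in mm, then the turn, a rotation vector about the tool's x, y, z in rad. A call has 1 to 10 rows; each row is the pose to reach, as a shift and turn from the pose commanded when the call began, along the tool's axes at that moment; what a row does not reach only later rows make up. A row lasts 1/10 s, in which the tool goes at most 50 mm and 8.59 degrees, less where a joint would pass 70% of its speed; a pose out of reach is approached as far as the arm can. A call with a gripper value outside its range is refused whole. "grip" is the finger opening in mm, from 0 to 85.4, set as the call begins (left out, the last holds). The fingers move at their own pace and stop on an object; "force" is the grip in N (left out, the last holds). Time passes only in rows, so rows that repeat a pose let the fingers close. It gives the time, the measured TCP pose, the force, the opening and the grip force at its end, in the units of the state.
- r.sense(): the state, without advancing time (a new reading comes with each control period).
- r.snapshot(name): name is "scene" or "side" or "wrist"; returns (picture, depth): 384x512x3 uint8, blue, green, red; 384x512 float32, mm along the optical axis (not along the pixel's ray), 0 where there is no reading.
- r.camera_params(name): a dict with "fx", "fy", "cx", "cy" (pixels), "pose" (4x4, takes a point from camera to world coordinates); the wrist camera has in their place "tool_from_camera" (4x4, takes a point from camera to tool coordinates, whose origin is the TCP and whose axes are the flange's). Camera axes: x right, y down, z forward; pixel columns grow to the right and rows downward; lengths in mm; the calibration is good to about 2 mm. A picture is of the moment at which its call begins: read the wrist's pose just before it. camera_params takes no time and is no camera call.
- r.hand_in(): hands the job in; it is judged then, once.
The state is a dict: "time": time; "joint_pos": joint angles; "qd": joint speeds; "joint_efforts": joint torques, N m; "tool_pos": TCP position; "tcp_rot": TCP orientation; "ft_force": force on the tool from outside, world axes, zero at the start; "wrist_torque": the same for the moment, N m; "finger_gap": finger opening in mm; "grip_force": force on a finger pad.
Only numpy, scipy, OpenCV 4.12 (cv2) and the standard library are available. Lean on these libraries where they do the work, as an engineer would, in place of code of your own. Each camera call takes 0.05 s, during which the arm holds its last target. There are 200 camera calls.

## Working session

There is one attempt and no reset: what is moved stays moved. The work goes in short steps, Python scripts to look and compute and a tool call to move; the robot and the scene stay as the last step left them, time stands still between calls to the robot, and variables do not carry over. Pictures are saved under pics/ and viewed, at most 10 in all, crops included, and the job is handed in when it is done.

Besides the shell and the picture viewer there is one more tool, called after "Request:" as name(argument=value, ...), one argument or row to a line, values as JSON. jog_arm: Moves the arm, as the interface text tells. Its arguments: {"type":"object","properties":{"rows":{"type":"array"},"grip":{"type":"number"},"force":{"type":"number"}},"required":["rows"]}

```bash
mkdir -p pics; cat > h.py <<'E'
import numpy as np,cv2
from scipy.spatial.transform import Rotation as R
from bench import r
def snap(n,out=None):
    s=r.sense(); p,d=r.snapshot(n); c=r.camera_params(n)
    if n=="wrist":
        T=np.eye(4);T[:3,:3]=R.from_euler('xyz',s['tcp_rot'],degrees=True).as_matrix();T[:3,3]=s['tool_pos'];c['pose']=T@np.array(c['tool_from_camera'])
    np.savez(f'{n}.npz',p=p,d=d,P=np.array(c['pose']),k=np.array([c['fx'],c['fy'],c['cx'],c['cy']]))
    if out: cv2.imwrite('pics/'+out,p)
    return p,d,c
def cloud(n):
    z=np.load(n+'.npz');d=z['d'];fx,fy,cx,cy=z['k'];v,u=np.mgrid[:384,:512]
    X=np.stack([(u-cx)/fx*d,(v-cy)/fy*d,d],-1)@z['P'][:3,:3].T+z['P'][:3,3]
    X[d<=0]=np.nan
    return X,z['p']
E
python3 - <<'E'
from h import *
a=snap('scene','scene.png')[0];b=snap('side','side.png')[0]
print({k:np.round(v,2) for k,v in r.sense().items()})
print(r.camera_params('scene'),r.camera_params('side'))
E
```

```text
{'time': np.float64(0.1), 'joint_pos': array([63.75,  7.51, 85.32,  0.  , 87.26, -4.89]), 'qd': array([ 0.07, -0.13, -0.17, -0.03, -0.02,  0.03]), 'joint_efforts': array([ 0.000e+00, -5.710e+01, -5.019e+01, -0.000e+00,  1.000e-02,
        0.000e+00]), 'tool_pos': array([218.26, 558.28, 193.44]), 'tcp_rot': array([-1.7990e+02, -1.0000e-02,  1.5864e+02]), 'ft_force': array([ 0.99, -0.09, -0.16]), 'wrist_torque': array([-0.01, -0.03,  0.05]), 'grip_force': np.float64(0.0), 'finger_gap': np.float64(85.73)}
{'fx': 471.34821538904845, 'fy': 471.34821538904845, 'cx': 246.9852279389146, 'cy': 193.25625998019342, 'pose': array([[ 4.69277688e-01,  7.18855895e-01, -5.12859292e-01,
         1.29365271e+03],
       [ 8.83046822e-01, -3.80308231e-01,  2.74943557e-01,
        -2.68234909e+02],
       [ 2.60018638e-03, -5.81903645e-01, -8.13253581e-01,
         1.25969146e+03],
       [ 0.00000000e+00,  0.00000000e+00,  0.00000000e+00,
         1.00000000e+00]])} {'fx': 381.1168197218013, 'fy': 381.1168197218013, 'cx': 250.11946814843526, 'cy': 199.5936659374068, 'pose': array([[-9.97629327e-01, -4.02543383e-02,  5.58149975e-02,
         5.40220740e+02],
       [-6.85809993e-02,  6.48624226e-01, -7.58012705e-01,
         8.90914455e+02],
       [-5.68965975e-03, -7.60043553e-01, -6.49847233e-01,
         7.97731417e+02],
       [ 0.00000000e+00,  0.00000000e+00,  0.00000000e+00,
         1.00000000e+00]])}
```

View pics/scene.png

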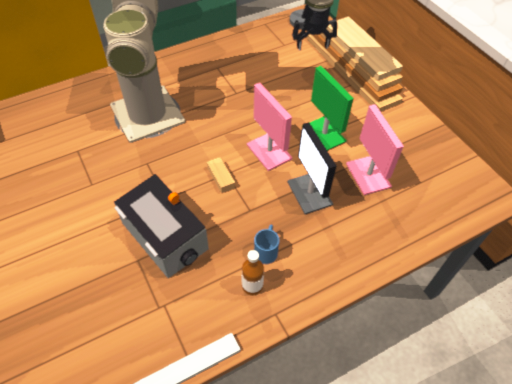

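View pics/side.png

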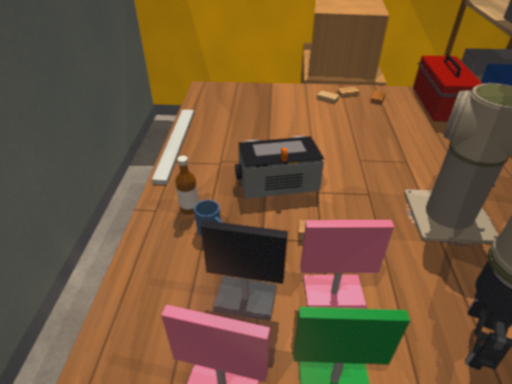

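Scene picture: housing with black flap at (160,222), orange lug at (174,197), pipe stub at (188,257) so housing +y points to world +x. Panel candidates: white lit screen in black frame (316,165), pink (271,120) and (378,148), green (330,100). Only the white one in the black frame fits. The mug is at (266,244), the bottle at (253,275) and the offcut at (222,174).

```bash
python3 - <<'E'
from h import *
X,p=cloud('scene');Y,q=cloud('side')
h=cv2.cvtColor(p,cv2.COLOR_BGR2HSV);g=cv2.cvtColor(q,cv2.COLOR_BGR2HSV)
def box(u0,u1,v0,v1):
    m=np.zeros((384,512),bool);m[v0:v1,u0:u1]=1;return m
def st(n,P):
    P=P[~np.isnan(P[:,0])];print(n,len(P),'med',np.median(P,0).round(1),'min',np.percentile(P,2,axis=0).round(1),'max',np.percentile(P,98,axis=0).round(1))
    return P
H,S,V=h[...,0],h[...,1],h[...,2]
st('lug',X[box(163,186,185,210)&(H<18)&(S>200)&(X[...,2]>125)])
st('lugside',Y[box(275,295,143,165)&(g[...,0]<18)&(g[...,1]>180)&(Y[...,2]>125)])
# housing top
for n,C,b in(('scene',X,box(105,215,165,275)),('side',Y,box(230,325,130,200))):
    P=st('top '+n,C[b&(C[...,2]>105)&(C[...,2]<135)])
    A,c=np.linalg.lstsq(np.c_[P[:,:2],np.ones(len(P))],P[:,2],rcond=None)[:2];print('plane',A)
    # cv minAreaRect in mm
    print(cv2.minAreaRect(P[:,:2].astype(np.float32)))
# panel white face
P=st('panelwhite',X[box(295,340,125,200)&(S<60)&(V>170)&(X[...,2]>90)])
c=P.mean(0);u,s,vt=np.linalg.svd(P-c);print('c',c,'n',vt[2],s, 'rect bounds z',P[:,2].min(),P[:,2].max())
P=st('panelblk',X[box(290,340,120,205)&(X[...,2]>95)]);t=vt[2].copy();t[2]=0;t/=np.linalg.norm(t);e=np.array([-t[1],t[0],0]);print('t',t,'yaw',np.degrees(np.arctan2(t[1],t[0])));print('along',np.percentile((P-c)@e,[1,99]),'norm',np.percentile((P-c)@t,[1,99]))
P=st('panelback side',Y[box(198,292,215,285)&(Y[...,2]>100)]);print('along',np.percentile((P-c)@e,[1,99]),'norm',np.percentile((P-c)@t,[1,50,99]))
st('mug',X[box(250,285,225,265)&(H>95)&(H<125)&(S>100)&(X[...,2]>10)])
st('bottle',X[box(238,268,245,295)&(X[...,2]>15)])
st('offcut',X[box(205,240,155,192)&(X[...,2]>25)&(X[...,2]<45)])
for nm,b in(('pinkL',box(245,295,80,170)),('green',box(305,355,65,150)),('pinkR',box(345,402,105,195))): st(nm,X[b&(X[...,2]>90)])
big=cv2.resize(p[110:290,90:350],None,fx=3,fy=3,interpolation=cv2.INTER_CUBIC);cv2.imwrite('pics/crop1.png',big)
E
```

```text
lug 87 med [513.8 -86.9 156.2] min [ 500.6 -102.3  127.6] max [518.6 -74.3 168.1]
lugside 65 med [508.2 -76.8 153.1] min [499.6 -94.8 131.6] max [516.2 -70.4 169.1]
top scene 4105 med [ 538.3 -149.   124.5] min [ 403.  -234.4  110.7] max [648.8 -60.5 131.6]
plane [-2.28614700e-02  5.93178487e-02  1.44981797e+02]
((521.5320434570312, -149.15858459472656), (256.6590881347656, 160.43130493164062), 12.789301872253418)
top side 2219 med [ 524.8 -121.7  127.2] min [ 394.8 -226.2  107.1] max [641.5 -50.  132.7]
plane [ 6.56218118e-04 -1.28862337e-02  1.23261631e+02]
((520.8345947265625, -145.1856689453125), (249.9740753173828, 163.72872924804688), 12.832768440246582)
panelwhite 942 med [599.2 324.7 177.3] min [517.5 315.5 104.8] max [673.7 335.2 238.4]
c [598.19210776 325.04726846 175.54841497] n [-0.1189731  -0.99289616  0.00161644] [1461.13735272 1235.9388871    34.47035455] rect bounds z 94.88413458609625 245.46640804794777
panelblk 1683 med [606.2 327.7 192.4] min [455.6 315.7 100.5] max [685.2 513.8 246.5]
t [-0.11897325 -0.99289746  0.        ] yaw -96.83284978138896
along [-173.21179369   86.57627625] norm [-172.68852805    2.70141629]
panelback side 4326 med [592.4 348.1 191.2] min [508.7 328.9 104.6] max [680.3 359.3 247.3]
along [-94.39148955  81.94187813] norm [-25.53477355 -23.18703898  -3.89491555]
mug 498 med [718.  106.1  55.2] min [687.9  67.9  12.6] max [757.6 133.5  86.1]
bottle 901 med [806.6  10.1 106.7] min [728.7 -14.8  19. ] max [826.   84.6 190.7]
offcut 461 med [406.9 106.5  34. ] min [343.9  82.1  26.5] max [461.3 131.9  38.8]
pinkL 1514 med [395.2 298.9 191.2] min [294.  290.3 100.5] max [468.2 321.2 246.8]
green 1993 med [431.8 511.6 203. ] min [313.4 328.  101. ] max [599.5 532.1 246.9]
pinkR 1889 med [632.7 539.9 190.6] min [486.2 523.4  99.9] max [714.2 565.1 246.6]
```

View pics/crop1.png

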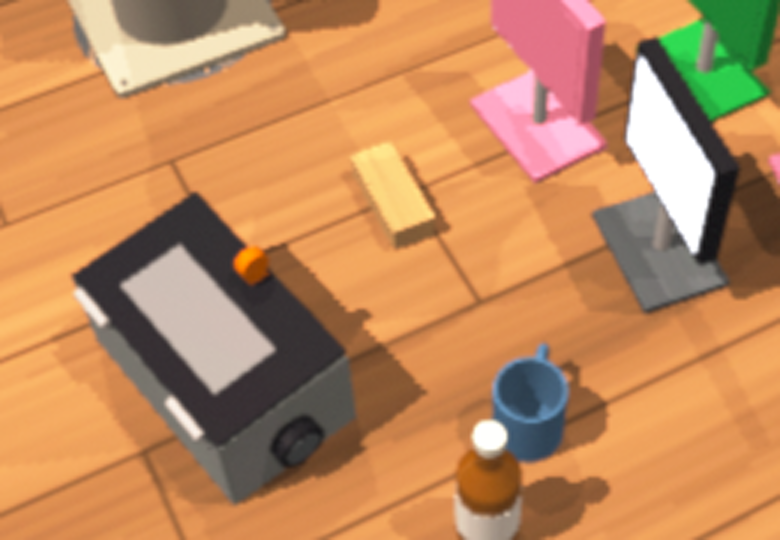

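The enlarged crop confirms the white screen in the black frame as the panel and the orange lug at crop (253,264). The hinge plates are on the far side, at (90,305) and (185,415). Housing y runs 12.8° from world x. The lug is near (509,-87,152), so the flap is about 0.07 rad ajar. panel_view comes out near (584,236,170) and the panel yaw is 83.2°.

```bash
cat >> h.py <<'E'
def go(p0,y0,*wps):
    "tool-down: shift/turn from commanded (p0,yaw0) to world (x,y,z,yaw)"
    M=R.from_euler('xyz',[180,0,y0],degrees=True)
    for w in wps:
        N=R.from_euler('xyz',[180,0,w[3]],degrees=True)
        print((M.inv().apply(np.array(w[:3])-p0)).round(1).tolist(),(M.inv()*N).as_rotvec().round(4).tolist())
E
python3 - <<'E'
from h import *
go([218.5,558.8,194.4],158.64,(218.5,558.8,394.4,158.64),(509,-87,330,102.8))
E
```

```text
[-0.0, 0.0, -200.0] [0.0, 0.0, 0.0]
[-505.8, -495.6, -135.6] [-0.0, -0.0, 0.9746]
```

Request:
jog_arm(
  rows=[
    [[0,0,-50],[0,0,0]],
    [[0,0,-100],[0,0,0]],
    [[0,0,-150],[0,0,0]],
    [[0,0,-195],[0,0,0.05]],
    [[-30,-30,-200],[0,0,0.15]],
    [[-65,-65,-200],[0,0,0.28]],
    [[-100,-100,-200],[0,0,0.4]],
    [[-135,-135,-200],[0,0,0.5]],
    [[-170,-170,-200],[0,0,0.6]],
    [[-205,-205,-200],[0,0,0.7]],
  ],
  grip=85,
)

```text
time: 1.1
tool_pos: [334.9, 291.3, 394.0]
tcp_rot: [-180.0, 0.0, 118.3]
ft_force: [0.1, -1.0, -1.5]
finger_gap: 85.2
grip_force: 0.0
```

```bash
python3 - <<'E'
from h import *
s=r.sense();print(s['time'],s['tool_pos'],s['tcp_rot'],s['ft_force'])
M=R.from_euler('xyz',[180,0,158.64],degrees=True)
p=np.array([218.5,558.8,194.4])+M.apply([-205,-205,-200]);y=158.64-np.degrees(.7);print(p,y)
go(p,y,(509,-87,300,102.8))
E
```

```text
1.1 [334.90806516 291.34955849 393.98648971] [-1.79979477e+02  7.34022716e-03  1.18323469e+02] [ 0.06534382 -0.97437009 -1.49578123]
[334.75214315 293.21491154 394.4       ] 118.53295434084237
[-417.3, -28.5, 94.4] [0.0, -0.0, 0.2746]
```

Request:
jog_arm(
  rows=[
    [[-45,-3,0],[0,0,0.05]],
    [[-90,-6,0],[0,0,0.1]],
    [[-135,-9,0],[0,0,0.15]],
    [[-180,-12,10],[0,0,0.2]],
    [[-225,-15,25],[0,0,0.25]],
    [[-270,-18,40],[0,0,0.2746]],
    [[-315,-21,55],[0,0,0.2746]],
    [[-360,-25,70],[0,0,0.2746]],
    [[-400,-27,85],[0,0,0.2746]],
    [[-417.3,-28.5,94.4],[0,0,0.2746]],
  ],
)

```text
time: 2.1
tool_pos: [509.0, -89.9, 297.6]
tcp_rot: [-179.8, -0.0, 102.6]
ft_force: [0.7, -0.1, 0.2]
finger_gap: 85.3
grip_force: 0.0
```

Request:
jog_arm(
  rows=[
    [[0,0,0],[0,0,0]],
    [[0,0,0],[0,0,0]],
  ],
  grip=60,
)

```text
time: 2.3
tool_pos: [508.7, -86.5, 299.8]
tcp_rot: [-180.0, -0.1, 102.8]
ft_force: [0.7, 0.8, 0.1]
finger_gap: 60.5
grip_force: 0.0
```

```bash
python3 - <<'E'
from h import *
p,d,c=snap('wrist','w1.png');X,p=cloud('wrist');s=r.sense();print(s['time'],s['tool_pos'],s['tcp_rot'])
h=cv2.cvtColor(p,cv2.COLOR_BGR2HSV);m=(h[...,0]<18)&(h[...,1]>200)&(X[...,2]>120)&(X[...,2]<180)
P=X[m];print(len(P),np.nanmedian(P,0),np.nanpercentile(P,[2,98],axis=0))
v,u=np.nonzero(m);print(u.min(),u.max(),v.min(),v.max())
e=np.array([np.cos(np.radians(12.8)),np.sin(np.radians(12.8)),0]);f=np.array([e[1],-e[0],0])
top=P[P[:,2]>155];print('along y_h',np.nanpercentile(top@e,[2,98]),'along x_h',np.nanpercentile(P@f,[2,98]))
m=(X[...,2]>112)&(X[...,2]<137);P=X[m];print(np.percentile(P,[1,99],axis=0));print(cv2.minAreaRect(P[:,:2].astype(np.float32)))
E
```

```text
2.35 [508.97986235 -86.06890144 300.54443604] [ 1.79974046e+02 -1.88449169e-02  1.02831345e+02]
322 [513.86280128 -75.27747785 161.58246225] [[500.76894831 -98.66120909 124.03150787]
 [800.66652614  33.6304683  167.96344093]]
250 511 125 188
along y_h [469.81254204 768.46689484] along x_h [142.67322542 209.60510018]
[[ 394.11825495 -222.71075336  114.4378531 ]
 [ 790.64321501   35.18200693  133.41040207]]
((617.2689208984375, -109.8638916015625), (463.2720031738281, 178.65548706054688), 19.537519454956055)
```

View pics/w1.png

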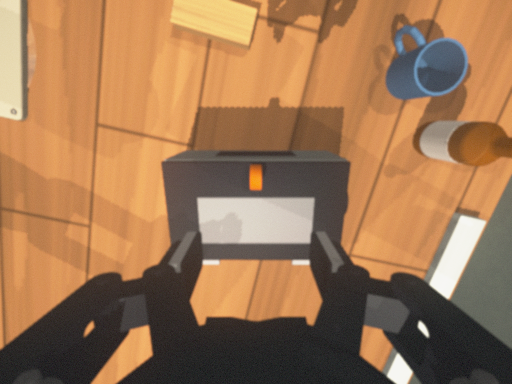

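The wrist view shows the orange lug at (256,177) and the flap spanning u 163–350, square to the gripper. I'll redo the measurement with the region limited to the housing.

```bash
python3 - <<'E'
from h import *
X,p=cloud('wrist');h=cv2.cvtColor(p,cv2.COLOR_BGR2HSV)
b=np.zeros((384,512),bool);b[155:200,240:275]=1
m=b&(h[...,0]<18)&(h[...,1]>200)&(X[...,2]>120);P=X[m]
th=np.radians(12.8);e=np.array([np.cos(th),np.sin(th),0]);f=np.array([e[1],-e[0],0])
L=np.array([509,-87,0])
print(np.median(P,0),P[:,2].max(),'y_h',np.percentile((P-L)@e,[1,50,99]),'x_h',np.percentile((P-L)@f,[1,99]))
b[:]=0;b[140:262,155:230]=1;b[140:262,285:358]=1
m=b&(X[...,2]>118)&(X[...,2]<140);P=X[m];print(cv2.minAreaRect(P[:,:2].astype(np.float32)))
Q=P-L;A=np.linalg.lstsq(np.c_[Q@e,Q@f,np.ones(len(P))],P[:,2],rcond=None)[0];print('plane',A,'x_h',np.percentile(Q@f,[1,99]),'y_h',np.percentile(Q@e,[1,99]))
go([509,-87,300],102.8,(509,-87,136,102.8))
E
```

```text
[507.07951724 -82.45011017 165.13917649] 168.63401223944493 y_h [-7.31134513 -1.24556246  5.13155846] x_h [-13.85896275  12.23461858]
((521.0037841796875, -145.2589569091797), (249.91986083984375, 152.54354858398438), 12.675182342529297)
plane [ 7.51193769e-04 -5.97985767e-02  1.29471033e+02] x_h [-16.32084812 131.47338753] y_h [-123.58066484  121.31959891]
[0.0, -0.0, 164.0] [0.0, 0.0, 0.0]
```

Request:
jog_arm(
  rows=[
    [[0,1,45],[0,0,0]],
    [[0,1,90],[0,0,0]],
    [[0,1,125],[0,0,0]],
    [[0,1,150],[0,0,0]],
    [[0,1,165],[0,0,0]],
    [[0,1,165],[0,0,0]],
    [[0,1,165],[0,0,0]],
  ],
  grip=50,
)

```text
time: 3.05
tool_pos: [510.9, -86.4, 136.7]
tcp_rot: [179.9, 0.1, 102.9]
ft_force: [1.3, 0.3, 0.7]
finger_gap: 50.1
grip_force: 0.0
```

Request:
jog_arm(
  rows=[
    [[0,0,0],[0,0,0]],
    [[0,0,0],[0,0,0]],
    [[0,0,0],[0,0,0]],
    [[0,0,0],[0,0,0]],
    [[0,0,0],[0,0,0]],
    [[0,0,0],[0,0,0]],
  ],
  grip=0,
  force=40,
)

```text
time: 3.65
tool_pos: [510.0, -86.8, 135.0]
tcp_rot: [-180.0, -0.0, 102.8]
ft_force: [-0.5, 0.5, -0.5]
finger_gap: 0.1
grip_force: 0.0
```

```bash
python3 - <<'E'
import numpy as np
# tool x axis = Rz(102.8)(1,0,0) = -housing x ; tool z = down ; shift rel. to start angle .06
l=np.array([-135,28])
def pos(a): c,s=np.cos(a),np.sin(a); return np.array([l[0]*c+l[1]*s,-l[0]*s+l[1]*c])
for a in np.linspace(.06,1.76,18): d=pos(a)-pos(.06); print(round(a,2),(-d[0]).round(1),(-d[1]).round(1))
E
```

```text
0.06 -0.0 -0.0
0.16 -4.3 -13.1
0.26 -9.8 -25.7
0.36 -16.6 -37.7
0.46 -24.5 -49.0
0.56 -33.6 -59.4
0.66 -43.6 -68.8
0.76 -54.5 -77.3
0.86 -66.2 -84.5
0.96 -78.6 -90.6
1.06 -91.5 -95.4
1.16 -104.8 -98.9
1.26 -118.5 -101.1
1.36 -132.2 -101.8
1.46 -146.0 -101.2
1.56 -159.6 -99.2
1.66 -173.0 -95.9
1.76 -186.0 -91.3
```

```bash
python3 - <<'E'
from h import *
a=snap('wrist')[0];b=snap('side')[0]
cv2.imwrite('pics/c2.png',np.hstack([cv2.resize(a[60:360,100:400],(400,400)),cv2.resize(b[100:210,220:330],(400,400),interpolation=cv2.INTER_CUBIC)]))
E
```

```text
(no output)
```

View pics/c2.png

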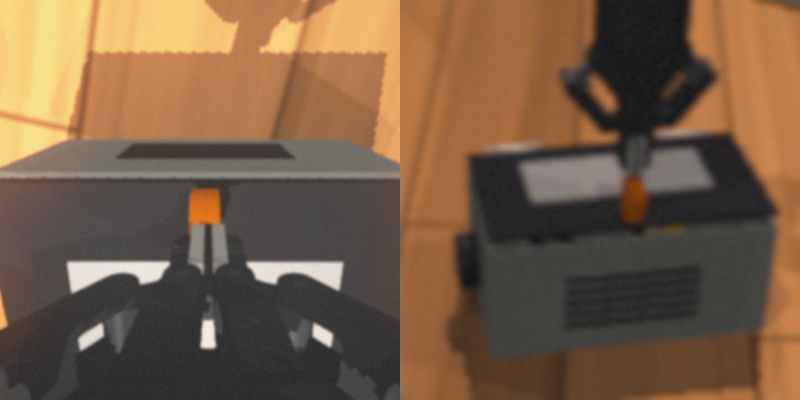

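The fingers closed on the hinge side of the lug, which is still visible in front of them. Yellow shows through the gap at side crop (672,228), so the filter is in the y=-50 slot. I'll re-measure the lug.

```bash
python3 - <<'E'
from h import *
th=np.radians(12.8);e=np.array([np.cos(th),np.sin(th),0]);f=np.array([e[1],-e[0],0])
L=np.array([509,-87,0])
for n,(u0,u1,v0,v1) in(('wrist',(225,280,190,245)),('side',(270,300,140,168))):
    X,p=cloud(n);h=cv2.cvtColor(p,cv2.COLOR_BGR2HSV);b=np.zeros((384,512),bool);b[v0:v1,u0:u1]=1
    m=b&(h[...,0]<18)&(h[...,1]>180)&(X[...,2]>122);P=X[m]
    print(n,len(P),np.median(P,0),'y',np.percentile((P-L)@e,[1,50,99]),'x',np.percentile((P-L)@f,[1,50,99]),'z',np.percentile(P[:,2],[1,50,99]))
    g=b&(h[...,1]<60)&(X[...,2]>122);P=X[g];print('  grey',len(P),np.median(P,0),'x',np.percentile((P-L)@f,[1,10,50,90]),'z',np.percentile(P[:,2],[1,50,99]))
X,p=cloud('side');b=np.zeros((384,512),bool);b[130:172,230:325]=1
P=X[b&(X[...,2]>108)&(X[...,2]<137)&(abs((X-L)@e)>25)];Q=P-L
print(np.linalg.lstsq(np.c_[Q@e,Q@f,np.ones(len(P))],P[:,2],rcond=None)[0],np.percentile(Q@f,[1,99]))
s=r.sense();print(s['tool_pos'],s['ft_force'],s['finger_gap'],s['time'])
E
```

```text
wrist 549 [505.3793281  -75.14874141 161.00218813] y [-7.60693936 -0.90671957  5.79449799] x [-16.33043983 -12.20894729  -6.60450569] z [132.36319856 161.00218813 166.593657  ]
  grey 2076 [504.61572037 -78.65073508 129.97458366] x [-17.03993387 -15.39318246  -7.21821697  11.12294219] z [126.92086417 129.97458366 196.6735165 ]
side 61 [508.38798565 -76.35409186 151.12375489] y [-7.07664032  2.01450089  6.55397606] x [-16.85396289 -10.18547787  10.38884757] z [130.81830095 151.12375489 169.42722508]
  grey 553 [ 509.46065455 -122.40059394  129.1222515 ] x [-17.73036027 -10.50539583  34.40270947  95.53805273] z [122.95534783 129.1222515  201.58519836]
[-2.67975390e-03 -3.76135580e-03  1.26139871e+02] [-19.08660455 135.22958061]
[509.98394156 -86.81343269 134.93186546] [-0.05532198  0.05037455  0.28151031] 0.0942215023576873 3.75
```

```bash
python3 - <<'E'
from h import *
th=np.radians(12.8);e=np.array([np.cos(th),np.sin(th),0]);f=np.array([e[1],-e[0],0]);L=np.array([509,-87,0])
for n,us,vs in(('wrist',(240,248,252,256,260,264),range(196,262,5)),('side',(284,),range(100,170,4))):
    X,p=cloud(n)
    for v in vs: print(n,v,[( *(np.round([(X[v,u]-L)@f,(X[v,u]-L)@e,X[v,u,2]]).astype(int)) ,p[v,u].tolist()) for u in us[1:5:2] or us] if n=='wrist' else (np.round([(X[v,us[0]]-L)@f,(X[v,us[0]]-L)@e,X[v,us[0],2]]),p[v,us[0]].tolist()))
print(r.camera_params('wrist'))
E
```

```text
wrist 196 [(np.int64(-16), np.int64(-5), np.int64(130), [53, 53, 60]), (np.int64(-16), np.int64(1), np.int64(131), [54, 54, 61])]
wrist 201 [(np.int64(-12), np.int64(-5), np.int64(131), [49, 73, 115]), (np.int64(-12), np.int64(1), np.int64(130), [47, 71, 114])]
wrist 206 [(np.int64(-16), np.int64(-4), np.int64(155), [34, 97, 186]), (np.int64(-16), np.int64(1), np.int64(154), [38, 98, 186])]
wrist 211 [(np.int64(-14), np.int64(-4), np.int64(160), [30, 108, 213]), (np.int64(-14), np.int64(1), np.int64(158), [23, 107, 206])]
wrist 216 [(np.int64(-12), np.int64(-4), np.int64(161), [29, 115, 219]), (np.int64(-12), np.int64(1), np.int64(162), [31, 115, 217])]
wrist 221 [(np.int64(-10), np.int64(-4), np.int64(164), [25, 118, 224]), (np.int64(-10), np.int64(1), np.int64(164), [29, 118, 223])]
wrist 226 [(np.int64(-7), np.int64(-4), np.int64(165), [45, 118, 218]), (np.int64(-7), np.int64(1), np.int64(165), [27, 103, 199])]
wrist 231 [(np.int64(-11), np.int64(-3), np.int64(181), [131, 139, 144]), (np.int64(-11), np.int64(1), np.int64(181), [52, 53, 60])]
wrist 236 [(np.int64(-11), np.int64(-3)
[... 1436 characters left out ...]
12.,   2., 163.]), [9, 63, 131])
side 156 (array([-11.,   1., 148.]), [10, 50, 103])
side 160 (array([ -8.,  -0., 131.]), [13, 46, 89])
side 164 (array([127., -37.,  18.]), [47, 48, 48])
side 168 (array([-18.,   1., 108.]), [62, 65, 66])
{'fx': 267.5836834441114, 'fy': 267.5836834441114, 'cx': 255.6921898634332, 'cy': 194.9457841986083, 'tool_from_camera': array([[ 7.48919422e-06, -9.61931914e-01, -2.73289209e-01,
         6.87775723e+01],
       [ 9.99999776e-01, -1.75698613e-04,  6.45833389e-04,
        -3.75447127e-01],
       [-6.69264283e-04, -2.73289153e-01,  9.61931698e-01,
        -1.79449569e+02],
       [ 0.00000000e+00,  0.00000000e+00,  0.00000000e+00,
         1.00000000e+00]])}
```

The depth shows the shut fingertips ending at about z 175, roughly 40 mm above the reported TCP. I'll back off and measure the fingertips against a clear background.

Request:
jog_arm(
  rows=[
    [[0,0,-40],[0,0,0]],
    [[0,0,-60],[0,0,0]],
    [[0,0,-60],[0,0,0]],
    [[0,0,-60],[0,0,0]],
    [[0,0,-60],[0,0,0]],
  ],
  grip=30,
)

```text
time: 4.25
tool_pos: [509.3, -86.6, 193.6]
tcp_rot: [-179.9, -0.1, 102.8]
ft_force: [-0.5, 0.2, -0.2]
finger_gap: 30.1
grip_force: 0.0
```

```bash
python3 - <<'E'
from h import *
a=snap('wrist')[0];b=snap('side')[0];s=r.sense();print(s['tool_pos'],s['finger_gap'])
Z=np.array(s['tool_pos']);M=R.from_euler('xyz',s['tcp_rot'],degrees=True)
for n in('wrist','side'):
    X,p=cloud(n);T=M.inv().apply((X-Z).reshape(-1,3)).reshape(X.shape)
    m=(abs(T[...,0])<20)&(abs(T[...,1])<45)&(T[...,2]<12)&(T[...,2]>-110)
    for k in range(-110,12,10):
        q=T[m&(T[...,2]>=k)&(T[...,2]<k+10)]
        if len(q): print(n,k,len(q),'x',q[:,0].min().round(),q[:,0].max().round(),'y',q[:,1].min().round(),q[:,1].max().round())
cv2.imwrite('pics/c3.png',np.hstack([cv2.resize(a[60:360,100:400],(400,400)),cv2.resize(b[60:200,210:350],(400,400),interpolation=cv2.INTER_CUBIC)]))
E
```

```text
[509.1897138  -86.54142638 193.50680552] 30.152563386285244
wrist -110 3611 x -13.0 18.0 y -45.0 45.0
wrist -100 4836 x -13.0 14.0 y -45.0 45.0
wrist -90 1898 x -12.0 14.0 y -45.0 45.0
wrist -80 949 x -11.0 13.0 y -35.0 37.0
wrist -70 664 x -12.0 12.0 y -29.0 28.0
wrist -60 579 x -11.0 11.0 y -29.0 28.0
wrist -50 386 x -11.0 11.0 y -29.0 28.0
wrist -40 15 x 3.0 9.0 y -15.0 15.0
side -110 55 x -12.0 18.0 y -45.0 43.0
side -100 89 x -12.0 16.0 y -45.0 45.0
side -90 63 x -9.0 15.0 y -44.0 45.0
side -80 32 x -13.0 13.0 y -30.0 27.0
side -70 40 x -11.0 11.0 y -30.0 28.0
side -60 39 x -8.0 11.0 y -28.0 28.0
side -50 27 x -8.0 14.0 y -28.0 25.0
side -40 1 x -5.0 -5.0 y -16.0 -16.0
```

View pics/c3.png

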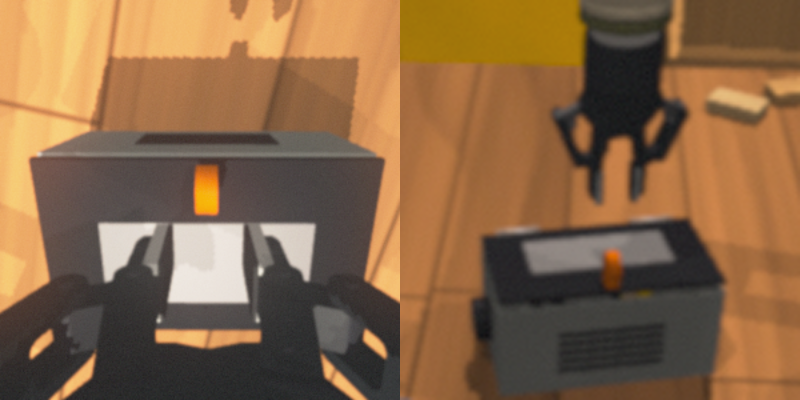

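Both cameras put the real fingertips about 40 mm short of the reported TCP, with x and y centred. I'll correct for that: grasping the lug needs TCP z of about 97.

Request:
jog_arm(
  rows=[
    [[0,-2,40],[0,0,0]],
    [[0,-2,70],[0,0,0]],
    [[0,-2,88],[0,0,0]],
    [[0,-2,98],[0,0,0]],
    [[0,-2,98],[0,0,0]],
    [[0,-2,98],[0,0,0]],
    [[0,-2,98],[0,0,0]],
  ],
  grip=40,
)

```text
time: 5.05
tool_pos: [509.2, -87.5, 98.5]
tcp_rot: [179.9, 0.1, 102.8]
ft_force: [0.4, 0.7, 0.1]
finger_gap: 39.9
grip_force: 0.0
```

Request:
jog_arm(
  rows=[
    [[0,0,0],[0,0,0]],
    [[0,0,0],[0,0,0]],
    [[0,0,0],[0,0,0]],
    [[0,0,0],[0,0,0]],
    [[0,0,0],[0,0,0]],
  ],
  grip=0,
  force=40,
)

```text
time: 5.55
tool_pos: [508.4, -87.3, 97.5]
tcp_rot: [180.0, 0.0, 102.8]
ft_force: [-2.0, 1.3, 4.9]
finger_gap: 13.6
grip_force: 42.6
```

Request:
jog_arm(
  rows=[
    [[-2,0,-6.6],[0,0,0]],
    [[-4.3,0,-13.1],[0,0,0]],
    [[-7,0,-19.5],[0,0,0]],
    [[-9.8,0,-25.7],[0,0,0]],
    [[-13,0,-31.8],[0,0,0]],
    [[-16.6,0,-37.7],[0,0,0]],
    [[-20.4,0,-43.5],[0,0,0]],
    [[-24.5,0,-49],[0,0,0]],
    [[-29,0,-54.3],[0,0,0]],
    [[-33.6,0,-59.4],[0,0,0]],
  ],
)

```text
time: 6.55
tool_pos: [515.4, -119.2, 155.0]
tcp_rot: [-180.0, -0.1, 102.8]
ft_force: [6.4, 1.5, -9.1]
finger_gap: 13.5
grip_force: 39.0
```

Request:
jog_arm(
  rows=[
    [[-10,0,-9.4],[0,0,0]],
    [[-20.9,0,-17.9],[0,0,0]],
    [[-32.6,0,-25.1],[0,0,0]],
    [[-45,0,-31.2],[0,0,0]],
    [[-57.9,0,-36],[0,0,0]],
    [[-71.2,0,-39.5],[0,0,0]],
    [[-84.9,0,-41.7],[0,0,0]],
    [[-98.6,0,-42.4],[0,0,0]],
    [[-112.4,0,-41.8],[0,0,0]],
    [[-126,0,-39.8],[0,0,0]],
  ],
)

```text
time: 7.55
tool_pos: [543.1, -241.8, 195.7]
tcp_rot: [-180.0, -0.2, 102.8]
ft_force: [-1.8, 6.0, -0.3]
finger_gap: 13.4
grip_force: 40.5
```

Request:
jog_arm(
  rows=[
    [[-13,0,3.3],[0,0,0]],
    [[-20,0,5.5],[0,0,0]],
    [[-20,0,5.5],[0,0,0]],
    [[-20,0,5.5],[0,0,0]],
  ],
)

```text
time: 7.95
tool_pos: [547.8, -262.4, 190.2]
tcp_rot: [-180.0, 0.0, 102.8]
ft_force: [1.8, -1.2, -3.5]
finger_gap: 13.0
grip_force: 41.4
```

Request:
jog_arm(
  rows=[
    [[0,0,0],[0,0,0]],
    [[0,0,0],[0,0,0]],
    [[0,0,0],[0,0,0]],
    [[0,0,-45],[0,0,0]],
    [[0,0,-90],[0,0,0]],
    [[0,0,-130],[0,0,0]],
    [[30,-12,-140],[0,0,0]],
    [[75,-30,-140],[0,0,0]],
    [[120,-50,-140],[0,0,0]],
    [[120,-50,-140],[0,0,0]],
  ],
  grip=45,
)

```text
time: 8.95
tool_pos: [469.8, -152.6, 331.2]
tcp_rot: [180.0, -0.0, 103.0]
ft_force: [0.1, -0.3, -0.1]
finger_gap: 45.4
grip_force: 0.0
```

Request:
jog_arm(
  rows=[
    [[0,0,0],[0,0,0]],
    [[0,0,0],[0,0,0]],
  ],
)

```text
time: 9.15
tool_pos: [473.0, -156.9, 331.1]
tcp_rot: [180.0, 0.1, 102.8]
ft_force: [-0.5, -0.6, 0.8]
finger_gap: 44.9
grip_force: 0.0
```

```bash
python3 - <<'E'
from h import *
a=snap('wrist')[0];b=snap('side')[0];s=r.sense();print(s['time'],s['tool_pos'],s['tcp_rot'])
X,p=cloud('wrist');h=cv2.cvtColor(p,cv2.COLOR_BGR2HSV)
th=np.radians(12.8);e=np.array([np.cos(th),np.sin(th),0]);f=np.array([e[1],-e[0],0]);C=np.array([521.3,-145.7,0])
x=(X-C)@f;y=(X-C)@e
m=(h[...,0]>20)&(h[...,0]<35)&(h[...,1]>130)&(abs(x)<70)&(abs(y)<120)&(X[...,2]>50)
P=X[m];print(len(P))
for lo,hi in((60,95),(95,125)):
    q=m&(X[...,2]>lo)&(X[...,2]<hi);print(lo,q.sum(),'x',np.percentile(x[q],[2,50,98]) if q.any() else 0,'y',np.percentile(y[q],[2,50,98])if q.any() else 0,'z',np.percentile(X[q][:,2],[2,50,98])if q.any() else 0)
q=m&(X[...,2]>100);print(cv2.minAreaRect(X[q][:,:2].astype(np.float32)))
Y,_=cloud('side');q=(abs((Y-C)@e)<120)&((Y-C)@f>20)&((Y-C)@f<130)&(Y[...,2]>125)&(Y[...,2]<275);P=Y[q]
A=np.polyfit(P[:,2],(P-C)@f,1);print('flap slope',A,len(P),P[:,2].max(),'angle',np.pi/2+np.arctan(A[0]))
cv2.imwrite('pics/c4.png',np.hstack([cv2.resize(a[20:320,100:400],(400,400)),cv2.resize(b[60:200,210:350],(400,400),interpolation=cv2.INTER_CUBIC)]))
E
```

```text
9.25 [ 473.06020155 -157.23790499  330.6797632 ] [-1.79995065e+02  8.74159578e-03  1.02756896e+02]
640
60 395 x [-55.81800317 -24.06772927  55.42635773] y [-57.21807515 -50.5883018  -44.04226927] z [75.3571656  84.76646424 86.43818174]
95 242 x [-21.04481972  -2.85360126  17.27724796] y [-56.69159999 -50.58239453 -44.48938707] z [ 98.38013898 108.66957947 110.57479853]
((471.65704345703125, -155.25265502929688), (12.260763168334961, 38.38619613647461), 12.59237003326416)
flap slope [5.06495893e-02 6.72716750e+01] 2966 268.16690265500756 angle 1.621402670851176
```

View pics/c4.png

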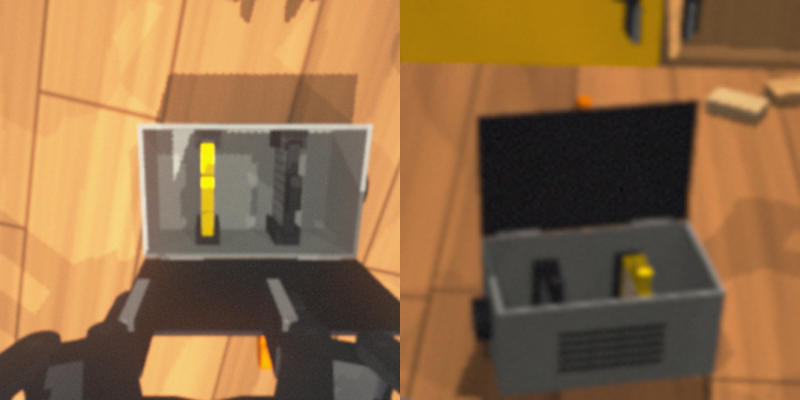

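The open view shows the yellow filter at crop (207,190), in slot y≈-50.6 with its tab top at about z 110. The black carbon insert is at (287,190). The flap leans past upright. Descending on the tab.

Request:
jog_arm(
  rows=[
    [[0,-1,45],[0,0,0]],
    [[0,-1,90],[0,0,0]],
    [[0,-1,135],[0,0,0]],
    [[0,-1,180],[0,0,0]],
    [[0,-1,220],[0,0,0]],
    [[0,-1,250],[0,0,0]],
    [[0,-1,272],[0,0,0]],
    [[0,-1,284],[0,0,0]],
    [[0,-1,284],[0,0,0]],
    [[0,-1,284],[0,0,0]],
  ],
)

```text
time: 10.25
tool_pos: [472.3, -157.2, 47.5]
tcp_rot: [180.0, 0.0, 102.8]
ft_force: [1.0, -0.2, -0.1]
finger_gap: 45.1
grip_force: 0.0
```

Request:
jog_arm(
  rows=[
    [[0,0,0],[0,0,0]],
    [[0,0,0],[0,0,0]],
    [[0,0,0],[0,0,0]],
    [[0,0,0],[0,0,0]],
    [[0,0,0],[0,0,0]],
    [[0,0,0],[0,0,0]],
  ],
  grip=0,
  force=60,
)

```text
time: 10.85
tool_pos: [472.9, -157.3, 48.3]
tcp_rot: [179.9, 0.1, 102.8]
ft_force: [0.0, 0.6, 6.1]
finger_gap: 13.1
grip_force: 59.4
```

Request:
jog_arm(
  rows=[
    [[0,0,-12],[0,0,0]],
    [[0,0,-27],[0,0,0]],
    [[0,0,-45],[0,0,0]],
    [[0,0,-65],[0,0,0]],
    [[0,0,-85],[0,0,0]],
    [[0,0,-105],[0,0,0]],
    [[0,0,-130],[0,0,0]],
    [[0,0,-160],[0,0,0]],
    [[0,0,-190],[0,0,0]],
    [[0,0,-200],[0,0,0]],
  ],
)

```text
time: 11.85
tool_pos: [473.0, -157.3, 251.7]
tcp_rot: [179.7, 0.2, 102.8]
ft_force: [0.3, 0.3, -0.2]
finger_gap: 12.8
grip_force: 58.7
```

```bash
python3 - <<'E'
from h import *
s=r.sense();print(s['tool_pos'],s['ft_force'],s['finger_gap'])
go([472.3,-157.2,247],102.8,(575,90,247,102.8+70.4*.6),(584.3,235.7,172,173.2),(584.3,200,220,173.2))
E
```

```text
[ 473.00627766 -157.25904692  251.66746386] [ 0.27761799  0.30198598 -0.23512947] 12.788727491248906
[218.3, 154.9, 0.0] [0.0, 0.0, -0.7372]
[358.3, 196.3, 75.0] [0.0, 0.0, -1.2287]
[323.5, 188.4, 27.0] [0.0, 0.0, -1.2287]
```

Request:
jog_arm(
  rows=[
    [[15,8,0],[0,0,-0.06]],
    [[40,22,0],[0,0,-0.16]],
    [[72,42,0],[0,0,-0.28]],
    [[108,64,0],[0,0,-0.4]],
    [[144,86,0],[0,0,-0.52]],
    [[180,108,0],[0,0,-0.64]],
    [[215,130,0],[0,0,-0.76]],
    [[250,150,0],[0,0,-0.88]],
    [[280,166,5],[0,0,-1.0]],
    [[300,176,12],[0,0,-1.1]],
  ],
)

```text
time: 12.85
tool_pos: [576.7, 177.5, 234.3]
tcp_rot: [180.0, -0.0, 166.2]
ft_force: [-1.0, -0.4, -1.9]
finger_gap: 12.9
grip_force: 58.6
```

```bash
python3 - <<'E'
from h import *
M=R.from_euler('xyz',[180,0,102.8],degrees=True)
p=np.array([472.3,-157.2,247])+M.apply([300,176,12]);y=102.8+np.degrees(1.1);s=r.sense();print(p,y,s['tool_pos'],s['tcp_rot'])
go(p,y,(584.3,220,190,173.2),(584.3,235.7,172,173.2))
E
```

```text
[577.46173707 174.33734187 235.        ] 165.82535746439055 [576.71029151 177.45266088 234.26499306] [ 1.79978595e+02 -2.12560946e-02  1.66203462e+02]
[4.6, 45.9, 45.0] [0.0, 0.0, -0.1287]
[8.4, 61.2, 63.0] [0.0, 0.0, -0.1287]
```

Request:
jog_arm(
  rows=[
    [[2,12,12],[0,0,-0.05]],
    [[4,28,26],[0,0,-0.1]],
    [[5,42,42],[0,0,-0.1287]],
    [[7,54,54],[0,0,-0.1287]],
    [[8.4,60,61],[0,0,-0.1287]],
    [[8.4,61,63],[0,0,-0.1287]],
    [[8.4,61,63],[0,0,-0.1287]],
    [[8.4,61,63],[0,0,-0.1287]],
    [[8.4,61,63],[0,0,-0.1287]],
  ],
)

```text
time: 13.75
tool_pos: [584.2, 235.7, 172.8]
tcp_rot: [180.0, 0.1, 173.2]
ft_force: [-0.4, 0.6, -1.5]
finger_gap: 12.6
grip_force: 58.6
```

```bash
python3 - <<'E'
from h import *
a=snap('wrist')[0];b=snap('side')[0];d=snap('scene')[0];s=r.sense();print(s['time'],s['tool_pos'],s['tcp_rot'])
V=np.array([584.3,235.7,170]);t=np.array([.119,.993,0]);e=np.array([-.993,.119,0])
for n in('wrist','side','scene'):
    X,p=cloud(n);Q=X-V;x=Q@t;y=Q@e;z=Q[...,2]
    m=(abs(x)<35)&(abs(y)<75)&(z>-60)&(z<35);print(n,m.sum())
    if m.sum()>20:
        P=Q[m];c=P.mean(0);w=np.linalg.svd(P-c,full_matrices=False)[2];print('x',np.percentile(x[m],[2,50,98]),'y',np.percentile(y[m],[2,98]),'z',np.percentile(z[m],[2,98]),'normal in view frame',w[2]@t,w[2]@e,w[2][2])
    m=(x>75)&(x<95)&(abs(y)<110)&(z>-90)&(z<90)
    if m.sum()>50: print('  panel face x',np.median(x[m]),'y',np.percentile(y[m],[1,99]),'z',np.percentile(z[m],[1,99]))
cv2.imwrite('pics/c5.png',np.hstack([cv2.resize(d[110:290,90:350],(433,300)),cv2.resize(b[100:310,170:380],(300,300))]))
E
```

```text
13.9 [583.88754289 235.82166402 172.36251442] [1.79978349e+02 5.42635267e-02 1.73166792e+02]
wrist 195
x [-8.25277614 -0.29135466  6.92860488] y [18.65871094 57.1050297 ] z [-36.50779308  32.07071006] normal in view frame 0.9995644698524337 0.03286617860351945 -0.0008275075973109621
  panel face x 91.60790050853274 y [-53.57257983  90.99433809] z [-68.27275446  75.28116447]
side 661
x [3.23377121 5.96818313 8.33266889] y [-50.46691128  55.96471158] z [-10.26111808  33.99735925] normal in view frame -0.9999337017689455 -0.0037368802238273405 0.018126190871221668
  panel face x 93.76612311832756 y [-86.03208834  82.71889959] z [73.87205755 77.5500234 ]
scene 309
x [-10.89773454  -8.83727576   3.21785481] y [-54.74188442  52.61017121] z [-40.41575752  33.58110833] normal in view frame -0.9987694019683765 -0.051550883088811256 0.003490785802992095
  panel face x 90.64798650134546 y [-89.49310182  82.1112295 ] z [-72.86729427  76.14665813]
```

View pics/c5.png

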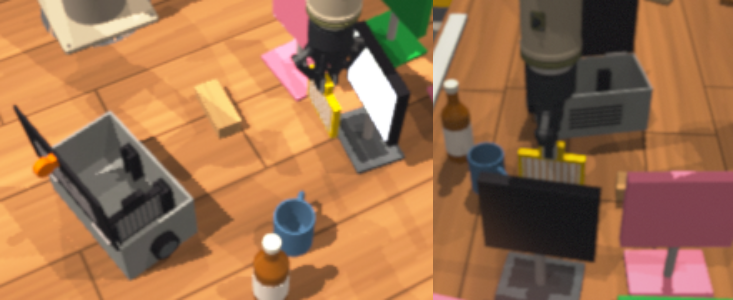

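The filter is within a few mm of panel_view, upright and square to the screen. The picture shows the flap open, the carbon insert in its slot, and the mug, bottle and offcut undisturbed.

```bash
python3 -c "
from bench import r
print(r.hand_in())"
```

```text
the job is handed in; nothing more can be done
None
```

I handed the job in with the filter held still in the gripper, within a few mm of panel_view, upright and square to the lit panel; the flap stands open past upright, the carbon insert is in its slot, and the judge gave no verdict.

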